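# Press a die insert home against the sprung gauge plunger

### The arm

A 7-joint arm with a two-finger parallel gripper is mounted at the origin on the work surface. World frame = base frame: x ahead of the robot, y to its left, z up, the work surface at z = 0. Lengths are in m, angles in rad, forces in N, time in s.
With the tool pointing down it reaches from about 0.4 to 0.85 m from the base axis. Payload 4.5 kg.
Tool frame: the origin (TCP) lies midway between the tips of the shut fingers; the grasp point (between the pads) lies 19 mm behind it; z points along the fingers, y is the line along which they close (so a half turn about z gives the same grasp; the last joint's range is limited). The gripper opens to 88 mm and grips with 3 to 60 N. Pads are 18 mm wide; open, the fingers measure 123 mm over their backs; the gripper's body (75 mm by 187 mm) begins 45 mm behind the grasp point.
Start: joints at [1.334, 0.689, -0.195, 1.565, 0.157, 0.902, -0.215], TCP at [0.167, -0.602, 0.203] pointing down, gripper open.
Joint ranges: [-3.01, 3.01], [-0.46, 2.08], [-1.47, 1.51], [0.13, 2.56], [-1, 4.14], [0.04, 2.09], [-2.66, 2.66]. Speed limits (rad/s): [2.57, 2.57, 3.14, 3.14, 3.14, 3.14, 3.14].

### API

Orientations are given as a unit quaternion [x, y, z, w].
In Python, from plant import r gives the robot as it stands. The module is installed in compiled form; this text tells all that it offers.
- The arm moves only by the tool step_arm, never from a script. Its argument "series" is a list of rows, each a list of 7 numbers: the shift along the world's x, y, z in mm, then the turn, a rotation vector about the world's x, y, z in rad, then the closure, from 0 (fully open) to 1 (shut). A call has 1 to 20 rows; each row shifts and turns the commanded pose from where the row before left it; what a row does not reach is not made up. A row lasts 1/10 s, in which the tool goes at most 50 mm and 8.59 degrees, less where a joint would pass 70% of its speed; a pose out of reach is approached as far as the arm can. A call is refused whole if a number of a shift passes 50 or a number of a turn 0.15, either way. A call with a gripper value outside its range is refused whole. The fingers move at their own pace and stop on an object; "force" is the grip in N (left out, the last holds). Time passes only in rows, so rows that do not move let the fingers close. It gives the time, the measured TCP pose, the force, the opening and the grip force at its end, in the units of the state.
- r.get_state(): the state, without advancing time (a new reading comes with each control period).
- r.snapshot(name): name is "scene" or "top"; returns (picture, depth): 420x560x3 uint8, blue, green, red; 420x560 float32, m along the optical axis (not along the pixel's ray), 0 where there is no reading.
- r.get_calibration(name): a dict with "intrinsics" (3x3 intrinsics, pixels), "dist_coeffs" ([k1, k2, p1, p2, k3] as OpenCV has them; the pictures are not rectified), "pose" (4x4, takes a point from camera to world coordinates). Camera axes: x right, y up, looking along -z (the intrinsics and any distortion apply to the point x, -y, -z); pixel columns grow to the right and rows downward; lengths in m; the calibration is good to about 2 mm. A picture is of the moment at which its call begins. get_calibration takes no time and is no camera call.
- r.finish_job(): hands the job in; it is judged then, once.
The state is a dict: "clock": time; "q": joint angles; "qd": joint speeds; "joint_torque": joint torques, N m; "tool_pos": TCP position; "eef_rot": TCP orientation; "contact_force": force on the tool from outside, world axes, zero at the start; "moment": the same for the moment, N m; "opening": opening from 0.0 (shut) to 1.0 (fully open); "finger_force": force on a finger pad.
Only numpy, scipy, OpenCV 4.12 (cv2) and the standard library are available. Lean on these libraries where they do the work, as an engineer would, in place of code of your own. Each camera call takes 0.05 s, during which the arm holds its last target. There are 200 camera calls.

### The job

Pick up the die insert with the raised nib and set it down flat on the narrow rail of the checking fixture, nib up and lying lengthwise along the rail, still clear of the gauge plunger. Then slide it along the rail against the sprung plunger until its end is square and flush on the hard stop, and keep pressing it there, firmly but without forcing it, for the reading: the program finishes while the gripper still holds it home. Leave the other things on the bench where they are.

Things in the scene. Friction and masses are not known exactly. Their poses are not given: they have to be found in the camera images.
- insert: Steel die insert to be gauged: a block 72 (its x) x 34 (its y) x 26 mm high, with a nib 14 x 20 x 12 mm in the middle of its top and a screw on either side of the nib; about 0.5 kg. It may go on the rail either way round. Origin: centre of the underside. It lies flat on the bench, on one side of the fixture.
- plain_insert: Another steel insert, to be left alone: 100 x 34 x 26 mm, flat top with three screws and no nib, 0.7 kg. Origin: centre of the underside. It lies flat on the bench on the other side of the fixture.
- rail_point (a point): Point on the centre line of the rail's top, 42 mm above the bench: an insert centred here is fully supported and its leading end is 25 mm clear of the plunger. Axes of the fixture: x points along the rail towards the plunger and the stop (roughly away from the robot), z up. The fixture stands fixed on the bench; its place and heading vary.
- rail: The rail: a steel bar 135 mm long, 16 mm wide, its top level and 42 mm above the bench, on a base plate 250 x 90 x 12 mm (so the rail stands 30 mm proud of the plate). It runs from 60 mm before rail_point up to the stop face. Origin: centre of its underside, on the plate; x along the rail to the stop.
- anvil: The hard stop: a fixed steel block 50 mm wide across the rail and 30 mm thick, its face square to the rail, its top 24 mm above the rail's top. Behind it a dial gauge of the same height. Origin: on the base plate, under the middle of the stop face; x points along the rail, into the block.
- stop_face (a point): Centre of the stop face, on the plunger's axis, 13 mm above the rail's top and 75 mm from rail_point along the rail. The insert is home when its end face touches this face: its origin is then 36 mm before it. Axes as rail_point.
- plunger_tip (a point): Tip of the sprung plunger, a round steel pin of 12 mm diameter that stands 14 mm out of the stop face when free, along the rail towards the insert, 13 mm above the rail's top.
- plunger (a joint): How far the plunger is pushed in, m: 0 free, 0.014 when its tip is flush with the stop face. Its spring takes about 3 N to start and about 8 N when flush, and pushes the insert back if it is let go; friction on the rail adds 2 to 6 N under the insert's own weight, and much more if the insert is pressed down while it slides.
- cup: Small dark steel bowl, 72 mm wide, 42 mm high; bystander. Origin: centre of the underside.
- ball_cage: Blue ball cage standing upright, 38 mm wide, 75 mm high; bystander. Origin: centre of the underside.
- hammer: Brass hammer with a wooden handle lying on the bench; bystander.
- wrench: Steel wrench lying on the bench; bystander.
- oilstone: Reddish oilstone, 150 x 50 x 25 mm, lying on the bench; bystander. Origin: centre of the underside.
- punch_plate: Dark steel plate with holes, 110 x 80 x 16 mm, lying on the bench; bystander. Origin: centre of the underside.
Mind the look-alikes: they are no part of the job. Leave any turquoise look-alike of the insert alone.

How it is judged:
On the way:
1. the insert rests flat on the rail, lengthwise, the plunger still free (z of insert in the frame of rail_point between -0.002 and 0.003 m and y of insert in the frame of rail_point between -0.008 and 0.008 m and angle between insert's own z axis and vertical below 0.06 rad and angle between the x axis of insert and the x axis of rail_point, either way round below 0.2 rad and contact force between insert and rail above 1 N and value of joint plunger below 0.002 m), for 0.2 s.
At the end, for the whole second after the job is handed in: The insert lies on the rail (height within 3 mm, 8 mm of the centre line, tilt and heading within 0.06 rad), still, its end on the stop with 1 to 45 N, 38.5 mm or less from its origin to the stop face, the plunger in by over 12 mm, and the fingers press it with over 3 N (z of insert in the frame of rail_point between -0.002 and 0.003 m and y of insert in the frame of rail_point between -0.008 and 0.008 m and angle between insert's own z axis and vertical below 0.06 rad and angle between the x axis of insert and the x axis of rail_point, either way round below 0.06 rad and x of insert in the frame of stop_face above -0.0385 m and value of joint plunger above 0.012 m and contact force between insert and anvil between 1 and 45 N and contact force between the fingers and insert above 3 N and linear speed of insert below 0.01 m/s); the arm keeps its last pose, push and grip.
It fails at once if a bystander is moved by more than 20 mm (distance of any of plain_insert, cup, ball_cage, hammer, wrench, oilstone, punch_plate from where it was at the start of the episode above 0.02 m).
It also fails if it takes over 61 s, if anything falls off the work surface, if the arm or the gripper's body presses on something with over 40 N, if the wrist force passes 120 N, or if a joint passes its speed limit or range.

## Working session

There is one attempt and no reset: what is moved stays moved. The work goes in short steps, Python scripts to look and compute and a tool call to move; the robot and the scene stay as the last step left them, time stands still between calls to the robot, and variables do not carry over. Pictures are saved under pics/ and viewed, at most 10 in all, crops included, and the job is handed in when it is done.

Besides the shell and the picture viewer there is one more tool, called after "Request:" as a command line: name --pt "numbers of a row" for each row, then --argument value for the rest. step_arm: Moves the arm, as the interface text tells. Its arguments: {"type":"object","properties":{"series":{"type":"array"},"force":{"type":"number"}},"required":["series"]}

```bash
mkdir -p pics; cat > h.py <<'E'
import numpy as np, cv2
from plant import r
def snap(n,f):
    p,d=r.snapshot(n); cv2.imwrite('pics/'+f+'.png',p); np.save('pics/'+f+'_d.npy',d); return p,d
def ray(n,px):
    c=r.get_calibration(n); K=np.array(c['intrinsics']);D=np.array(c['dist_coeffs']);T=np.array(c['pose'])
    u=cv2.undistortPoints(np.array(px,float).reshape(-1,1,2),K,D)[:,0]
    v=np.c_[u[:,0],-u[:,1],-np.ones(len(u))]
    return T[:3,3],v@T[:3,:3].T
def plane(n,px,z):
    o,v=ray(n,px); return o+v*((z-o[2])/v[:,2])[:,None]
def deproj(n,px,d):
    o,v=ray(n,px); px=np.array(px).reshape(-1,2).astype(int)
    return o+v*d[px[:,1],px[:,0]][:,None]
E
python3 - <<'E'
from h import *
a,_=snap('top','t0'); b,_=snap('scene','s0')
print(r.get_state())
for n in('top','scene'): print(r.get_calibration(n))
E
```

```text
{'clock': 0.1, 'q': array([ 1.33379655,  0.68991687, -0.19451663,  1.56617035,  0.15727225,
        0.90251574, -0.21507788]), 'qd': array([-7.79217585e-04, -1.74346691e-03,  3.74839038e-05, -2.19518290e-03,
        6.71742830e-04,  5.00887410e-04,  1.00266907e-03]), 'joint_torque': array([-2.20052920e-03, -5.28492558e+01, -1.27120368e+00, -1.53836077e+01,
       -5.25466225e-02,  1.94762186e-03,  6.29051601e-05]), 'tool_pos': array([ 0.16698909, -0.60165796,  0.2024983 ]), 'eef_rot': array([ 9.90842381e-01,  1.35021175e-01, -1.57303408e-04, -7.96258188e-04]), 'contact_force': array([ 0.06927077,  0.24866272, -0.19210957]), 'moment': array([ 0.00676467,  0.01652615, -0.01161655]), 'finger_force': 0.0, 'opening': 1.0007031900174124}
{'intrinsics': array([[405.15927569,   0.        , 284.47545168],
       [  0.        , 405.15927569, 213.34275621],
       [  0.        ,   0.        ,   1.        ]]), 'dist_coeffs': array([0.01203167, 0.        , 0.        , 0.        , 0.        ]), 'pose': array([[ 0.09095736,  0.97513247, -0.20209755,  0.31852235],
       [-0.99584614,  0.08990954, -0.01437832, -0.00695742],
       [ 0.00414973,  0.20256588,  0.97925984,  1.25115788],
       [ 0.        ,  0.        ,  0.        ,  1.        ]])}
{'intrinsics': array([[388.81436646,   0.        , 270.87534613],
       [  0.        , 388.81436646, 211.58181152],
       [  0.        ,   0.        ,   1.        ]]), 'dist_coeffs': array([-0.00574568,  0.        ,  0.        ,  0.        ,  0.        ]), 'pose': array([[ 0.41346265, -0.67723117,  0.60861037,  1.18014241],
       [ 0.91043557,  0.31665852, -0.26614742, -0.28413368],
       [-0.01247832,  0.66414255,  0.74750182,  0.84186013],
       [ 0.        ,  0.        ,  0.        ,  1.        ]])}
```

View pics/t0.png

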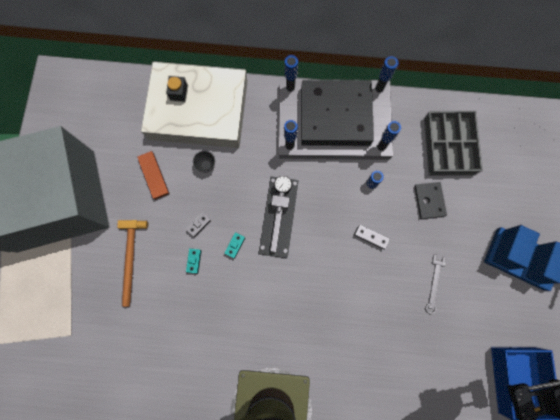

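View pics/s0.png

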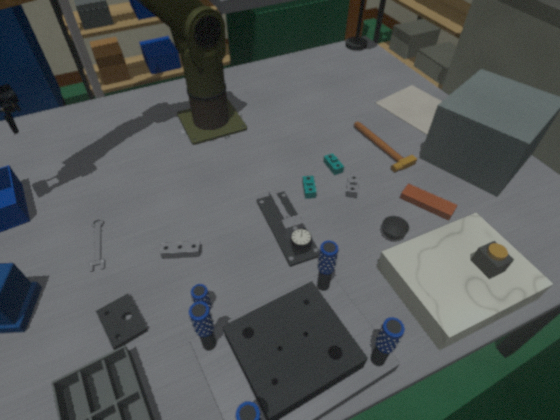

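In the top view there are four insert-like things:
- Grey at (199,225), left of the fixture.
- Turquoise at (235,245) and (194,261).
- A longer, light one with three screws at (372,237), right of the fixture.

The grey one at (199,225) fits: steel, short, with something raised in its middle. The turquoise pair are the look-alikes and the long one is the plain insert. I'll confirm it in one enlarged crop with the fixture.

```bash
python3 - <<'E'
from h import *
p=cv2.imread('pics/t0.png'); d=np.load('pics/t0_d.npy')
c=cv2.resize(p[165:275,175:310],None,fx=5.5,fy=5.4,interpolation=cv2.INTER_CUBIC); cv2.imwrite('pics/c0.png',c); print(c.shape)
# height map
v,u=np.mgrid[0:420,0:560]; px=np.c_[u.ravel(),v.ravel()]
P=deproj('top',px,d).reshape(420,560,3); np.save('pics/P.npy',P)
print(np.round(P[212:240:2,186:214:2,2]*1000).astype(int))
print(np.round(P[170:265:4,256:304:3,2]*1000).astype(int))
E
```

```text
(594, 742, 3)
[[   1    4    1    0    2    1   -1   -4   27    0    2    6   -2    3]
 [  -2    0    0   -2    4   -1    3   23   26   28    2    3   -1   -1]
 [  -1    0    4   -3    2    3   24   26   25   31   27    3   -2    0]
 [  -2    1    5    3   -2   26   27   29   26   26   27   29    4    4]
 [  -1    3    1   -1   32   38   28   26   25   26   23   28   13    4]
 [  -1    0   -1   28   35   37   41   21   28   25   27   12    2    0]
 [   2   -4   22   27   24   40   39   39   28   24   17    1   -3   -4]
 [   2   25   25   22   22   22   36   28   27   16    0    4    3   -5]
 [  22   29   22   29   28   27   19   27   13    0    3    1   -6    5]
 [  -2   29   26   29   26   25   27   14    1   -2    3   -2    1    1]
 [   1    1   25   23   27   24   21    1   -2    5    1    0    0   -1]
 [  -1   -3   -3   28   31 1251   -1    1    0   -8   -1    4    3    1]
 [  -1    2    4   -1   20    1    1   -2    5   -1    0    0    0   -4]
 [   4   -2    1    5   -1    3    2    4    2    1   -2   -4    2   -2]]
[[   1    2   -1   -4   -3    3    0   -2    1   -1    2    5  
[... 1277 characters left out ...]
5   -2
     4    0]
 [   0    2   14   12   11   10   39   44   10    9   14   13    0    0
     3   -1]
 [  -3   -1   10   14   13   11   43   44   16   18   10   11   -3   -1
     4   -1]
 [  -2    0   10   15   12   12   39   34   12   16   13   13    2    1
    -1   -1]
 [   0    0   20   13   13   43   38   12    9   13   12   -1   -6    4
     2    1]
 [  -2   12   10   12   11   43   42   12   11   15   15    5    2    2
     2    3]
 [   2    4   12   10   11   12   11   11   18   11   13   -1    4    1
    -2    2]
 [  -6    4    3    6    1    3   -4    2    1   -2    1   -2    2    2
    -1   -1]
 [   1    0   -2   -1    3    2    1    3    2   -2    3   -1    0    2
     0    3]]
```

View pics/c0.png

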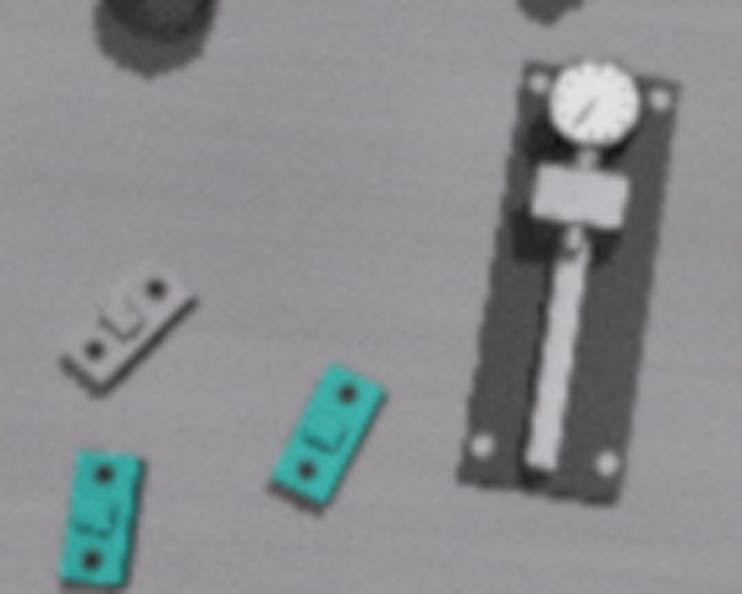

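The crop confirms it. The grey block at (199,225) has a nib between two screws, so it is the insert. The rail runs from (272,251) up to the stop at about (281,207), with the plunger just before the stop.

```bash
cat > meas.py <<'E'
from h import *
def rect(n,mask,z,pick=None):
    m=cv2.morphologyEx(mask.astype(np.uint8),cv2.MORPH_OPEN,np.ones((2,2))) if pick else mask.astype(np.uint8)
    cs,_=cv2.findContours(m,cv2.RETR_EXTERNAL,cv2.CHAIN_APPROX_NONE)
    c=max(cs,key=cv2.contourArea).reshape(-1,2)
    q=plane(n,c,z)[:,:2]
    (cx,cy),(w,h),a=cv2.minAreaRect((q*1000).astype(np.float32))
    if w<h: w,h,a=h,w,a+90
    return cx,cy,w,h,(a+90)%180-90
E
python3 - <<'E'
from meas import *
p=cv2.imread('pics/t0.png'); P=np.load('pics/P.npy'); Z=cv2.medianBlur(P[...,2].astype(np.float32),3)
def win(m,u0,u1,v0,v1):
    o=np.zeros_like(m); o[v0:v1,u0:u1]=m[v0:v1,u0:u1]; return o
print('insert',rect('top',win((Z>.013),180,217,205,244),.026))
print('plate',rect('top',win((Z>.006),250,305,172,265),.012))
rm=win((Z>.027)&(Z<.053),255,295,214,262)
q=plane('top',np.argwhere(rm)[:,::-1],.042); 
vx,vy,x0,y0=cv2.fitLine((q[:,:2]*1000).astype(np.float32),cv2.DIST_HUBER,0,.01,.01).ravel()
print('rail',x0,y0,np.degrees(np.arctan2(vy,vx)),q.min(0),q.max(0))
am=win(Z>.055,255,295,194,214)
print('anvil',rect('top',am,.066))
# corners / features in crop coords -> full
def f(x,y): return [175+(x+.5)/5.5-.5,165+(y+.5)/5.4-.5]
print('plate bolts',plane('top',[f(538,84),f(661,100),f(483,446),f(608,464)],.012))
print('anvil corners',plane('top',[f(537,166),f(629,180),f(622,228),f(531,214)],.066))
print('rail end',plane('top',[f(526,465),f(556,469)],.042))
print('insert corners',plane('top',[f(150,262),f(198,297),f(104,388),f(62,354)],.026),'screws',plane('top',[f(157,289),f(95,350)],.026))
# scene view depth
d=np.load('pics/s0_d.npy'); v,u=np.mgrid[0:420,0:560]
Q=deproj('scene',np.c_[u.ravel(),v.ravel()],d).reshape(420,560,3)
W=cv2.medianBlur(Q[...,2].astype(np.float32),3)
m=win(W>.013,340,362,170,200); z=Q[m>0]; print('scene insert mean',z[(z[:,2]<.05)].mean(0), 'top', P[win((Z>.013),180,217,205,244)].mean(0))
m=win((W>.036)&(W<.05),255,297,185,225); print('scene rail pts',Q[m>0].mean(0),m.sum(), 'top',P[rm].mean(0))
E
```

```text
insert (513.1567993164062, 272.6950988769531, 70.97218322753906, 35.81675720214844, -38.10044479370117)
plate (567.3883056640625, 28.74542999267578, 256.3334045410156, 89.95362091064453, -2.85406494140625)
rail 507.20224 31.563446 -3.1609564 [0.45016239 0.02086561 0.042     ] [0.56505747 0.04192069 0.042     ]
anvil (597.3284912109375, 27.867050170898438, 49.51240539550781, 47.38236618041992, 49.387142181396484)
plate bolts [[ 0.67796214  0.05919603  0.012     ]
 [ 0.67478424 -0.01238345  0.012     ]
 [ 0.46241345  0.06902824  0.012     ]
 [ 0.45857839 -0.00136277  0.012     ]]
anvil corners [[0.614929   0.05225102 0.066     ]
 [0.6115557  0.00132632 0.066     ]
 [0.58389196 0.00269177 0.066     ]
 [0.58726856 0.0528428  0.066     ]]
rail end [[0.45056149 0.04284065 0.042     ]
 [0.44984327 0.02639094 0.042     ]]
insert corners [[0.54870177 0.26480656 0.026     ]
 [0.53097084 0.23544808 0.026     ]
 [0.47432955 0.28053871 0.026     ]
 [0.49146346 0.30637979 0.026     ]] screws [[0.53347609 0.25884043 0.026     ]
 [0.49540984 0.28847404 0.026     ]]
scene insert mean [0.5208645  0.26958009 0.02673765] top [0.51204628 0.27169902 0.03137553]
scene rail pts [0.512766   0.02952012 0.0461637 ] 184 top [0.50727569 0.031578   0.04235028]
```

Request:
step_arm --pt "24 21 2 0 0 0.08 0" --pt "24 21 2 0 0 0.08 0" --pt "24 21 2 0 0 0.08 0" --pt "24 21 2 0 0 0.08 0" --pt "24 21 2 0 0 0.08 0" --pt "24 21 2 0 0 0.08 0" --pt "24 21 2 0 0 0.08 0" --pt "24 21 2 0 0 0.08 0" --pt "24 21 2 0 0 0.08 0" --pt "24 21 2 0 0 0.08 0" --pt "24 21 2 0 0 0.08 0" --pt "24 21 2 0 0 0.08 0" --pt "4 38 0 0 0 0.08 0" --pt "4 38 0 0 0 0.08 0" --pt "4 38 0 0 0 0.08 0" --pt "4 38 0 0 0 0.08 0" --pt "4 38 0 0 0 0.08 0" --pt "4 38 0 0 0 0.08 0" --pt "4 38 0 0 0 0.08 0" --pt "4 38 0 0 0 0.08 0" --force 30

```text
clock: 2.1
tool_pos: [0.4869, -0.0449, 0.2271]
eef_rot: [0.592, 0.806, -0.0, -0.0]
contact_force: [-0.1, -0.8, 0.4]
opening: 1.001
finger_force: 0.0
```

Request:
step_arm --pt "2.5 31 0 0 0 0.06 0" --pt "2.5 31 0 0 0 0.06 0" --pt "2.5 31 0 0 0 0.06 0" --pt "2.5 31 0 0 0 0.06 0" --pt "2.5 31 0 0 0 0.06 0" --pt "2.5 31 0 0 0 0.06 0" --pt "2.5 31 0 0 0 0.06 0" --pt "2.5 31 0 0 0 0.06 0" --pt "2.5 31 0 0 0 0.06 0" --pt "2.5 31 0 0 0 0.06 0" --pt "0 0 -20 0 0 0 0" --pt "0 0 -20 0 0 0 0" --pt "0 0 0 0 0 0 0" --pt "0 0 0 0 0 0 0"

```text
clock: 3.5
tool_pos: [0.5121, 0.2635, 0.1871]
eef_rot: [0.329, 0.944, -0.0, -0.0]
contact_force: [0.6, 0.4, 0.8]
opening: 1.0
finger_force: 0.0
```

```bash
python3 - <<'E'
from h import *
p,d=snap('scene','s1')
s=r.get_state(); print(s['tool_pos'],s['eef_rot'],s['q'].round(2),np.degrees(2*np.arctan2(s['eef_rot'][1],s['eef_rot'][0])))
E
```

```text
[0.51249679 0.26388818 0.18782466] [3.29301758e-01 9.44224668e-01 3.35799530e-04 1.23812507e-04] [-0.15  0.73 -0.72  1.72  0.58  0.92 -0.21] 141.54719640949733
```

Request:
step_arm --pt "0.5 8 -20 0 0 0.007 0" --pt "0 0 -30 0 0 0 0" --pt "0 0 -30 0 0 0 0" --pt "0 0 -30 0 0 0 0" --pt "0 0 -25 0 0 0 0" --pt "0 0 -20 0 0 0 0" --pt "0 0 -15 0 0 0 0" --pt "0 0 -8 0 0 0 0" --pt "0 0 -5 0 0 0 0" --pt "0 0 0 0 0 0 0" --pt "0 0 0 0 0 0 0"

```text
clock: 4.65
tool_pos: [0.5132, 0.2722, 0.005]
eef_rot: [0.326, 0.945, 0.001, 0.0]
contact_force: [-0.1, -0.5, -0.5]
opening: 0.999
finger_force: 0.0
```

Request:
step_arm --pt "0 0 -1 0 0 0 0.3" --pt "0 0 0 0 0 0 0.5" --pt "0 0 0 0 0 0 1" --pt "0 0 0 0 0 0 1" --pt "0 0 0 0 0 0 1" --pt "0 0 0 0 0 0 1" --pt "0 0 0 0 0 0 1" --pt "0 0 0 0 0 0 1" --pt "0 0 0 0 0 0 1" --pt "0 0 0 0 0 0 1" --force 40

```text
clock: 5.65
tool_pos: [0.5127, 0.2718, 0.0032]
eef_rot: [0.326, 0.945, 0.0, 0.0]
contact_force: [-0.3, 0.3, -0.9]
opening: 0.113
finger_force: 0.0
```

```bash
python3 - <<'E'
from h import *
print(r.get_state())
a,_=snap('top','t2'); b,_=snap('scene','s2')
A=cv2.resize(a[150:300,130:260],None,fx=3,fy=3); B=cv2.resize(b[90:240,290:420],None,fx=3,fy=3,interpolation=cv2.INTER_CUBIC)
cv2.imwrite('pics/c2.png',np.hstack([A,B]))
E
```

```text
{'clock': 5.65, 'q': array([-0.27352515,  0.97392828, -0.51793694,  1.81863182,  0.83791298,
        0.58342826, -0.42407742]), 'qd': array([-0.00021367,  0.00038243,  0.00137741,  0.00111938,  0.0011776 ,
        0.00143266,  0.00051532]), 'joint_torque': array([-1.29133314e-04, -5.44747424e+01, -6.51728645e+00, -7.27939725e+00,
       -3.58653360e-02, -1.72784063e-02, -1.59046654e-04]), 'tool_pos': array([0.51272439, 0.27177271, 0.00323838]), 'eef_rot': array([3.25836464e-01, 9.45426146e-01, 3.72540792e-05, 3.26932466e-07]), 'contact_force': array([-0.32328016,  0.26723576, -0.87653877]), 'moment': array([-0.03649376, -0.15204438,  0.01700845]), 'finger_force': 0.0, 'opening': 0.11342286662825951}
```

View pics/c2.png

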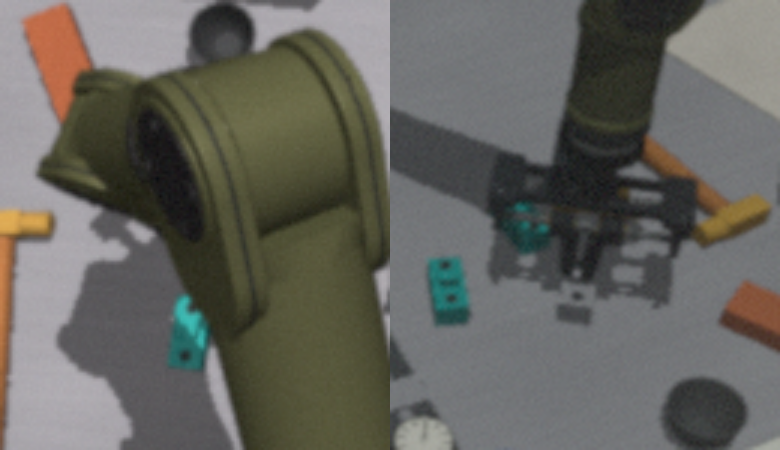

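The right half shows the fingers nearly shut at (577,270), with the grey insert in the shadow below them near (575,310). So it isn't held. I'll open, lift and measure again.

Request:
step_arm --pt "0 0 0 0 0 0 0" --pt "0 0 0 0 0 0 0" --pt "0 0 0 0 0 0 0" --pt "0 0 0 0 0 0 0" --pt "0 0 0 0 0 0 0" --pt "0 0 0 0 0 0 0" --pt "0 0 20 0 0 0 0" --pt "0 0 30 0 0 0 0" --pt "0 0 40 0 0 0 0" --pt "0 0 40 0 0 0 0" --pt "-10 10 40 0 0 0 0" --pt "-10 10 20 0 0 0 0" --pt "0 0 0 0 0 0 0" --pt "0 0 0 0 0 0 0"

```text
clock: 7.15
tool_pos: [0.4928, 0.2912, 0.193]
eef_rot: [0.326, 0.945, -0.0, 0.0]
contact_force: [0.8, -0.1, -1.3]
opening: 1.0
finger_force: 0.0
```

```bash
python3 - <<'E'
from meas import *
print(r.get_state()['tool_pos'])
b,d=snap('scene','s3')
v,u=np.mgrid[0:420,0:560]
Q=deproj('scene',np.c_[u.ravel(),v.ravel()],d).reshape(420,560,3)
s0=cv2.imread('pics/s0.png')
c=lambda im: cv2.resize(im[120:245,295:395],None,fx=4,fy=4,interpolation=cv2.INTER_CUBIC)
cv2.imwrite('pics/c3.png',np.hstack([c(s0),c(b)]))
print((Q[170:212:3,336:372:3,2]*1000).round().astype(int))
E
```

```text
[0.49282112 0.29117635 0.19295303]
[[19 16 12  2 -1  1  0  1 -1 -1 -1 -2]
 [ 8  2  1  3  1 -2  1  0  1  0  0  0]
 [ 3 -1  1 -2 29 28 27 26 -3  1  0  1]
 [ 4  1  0  0 26 38 39 27  1 -1  0  3]
 [ 1 -1  3 -2 27 32 38 25  4  2  0  0]
 [ 0  1  2  1 27 29 24 27  1  3  0 -2]
 [ 6  0 -2  1 28 28 27 28  0 -2  0 -1]
 [-2  2  1 -3 24 27 27 26 -2 -1 -1  0]
 [-1 -1  2  8 15 16 13 -1  1  2  3  0]
 [-2  2  2  1  1  1  3  3  4  1  2 -1]
 [ 0  2 -2  0  3  1  3  0  1 -2  1  2]
 [ 0  1  2 -1  1  2  0  0  0  0  0  0]
 [ 2  1 -2  1  3 -2  0  5 -2  1  1  0]
 [-2  0  3  1 -1  0  0 -2 -1 -1 -1  0]]
```

View pics/c3.png

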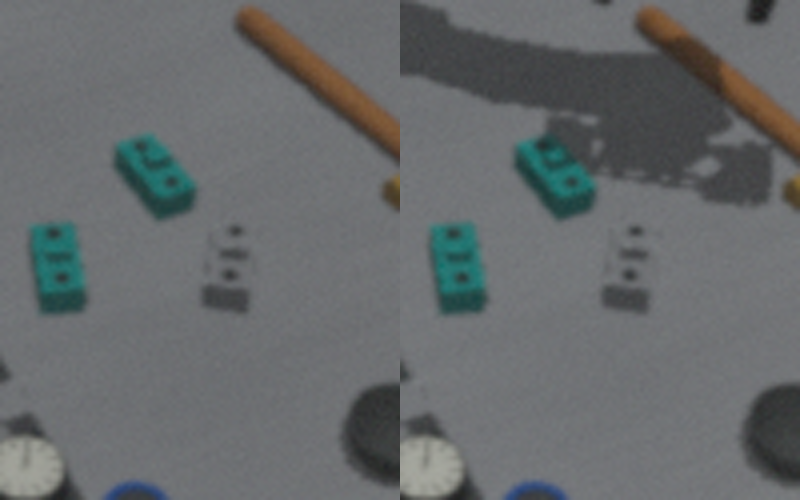

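The insert hasn't moved: it looks the same at (230,265) and (630,265). So the tool isn't where the cameras place the insert. I'll check where the fingers show up in depth.

```bash
python3 - <<'E'
from meas import *
for f,st in(('s2',[.51272,.27177,.00324]),('s3',[.4928,.2912,.193])):
    d=np.load(f'pics/{f}_d.npy'); b=cv2.imread(f'pics/{f}.png')
    c=r.get_calibration('scene'); T=np.linalg.inv(c['pose']); K=c['intrinsics']
    q=T[:3,:3]@np.array(st)+T[:3,3]; print(f,'tcp px',K[0,0]*q[0]/-q[2]+K[0,2],K[1,1]*-q[1]/-q[2]+K[1,2])
    if f=='s2':
        v,u=np.mgrid[0:420,0:560]; Q=deproj('scene',np.c_[u.ravel(),v.ravel()],d).reshape(420,560,3)
        for k in range(3): print('xyz'[k]);print((Q[140:206:4,330:376:4,k]*1000).round().astype(int))
E
```

```text
s2 tcp px 350.09346590864675 188.1850556320841
x
[[278 286 294 297 505 516 524 535 541 542 543 366]
 [454 456 462 315 519 523 532 543 545 549 550 361]
 [467 473 468 480 507 515 532 540 544 509 377 382]
 [481 458 466 504 510 514 524 530 537 516 522 529]
 [496 493 499 509 514 521 526 532 537 521 522 523]
 [487 408 405 387 512 518 523 535 543 549 554 561]
 [413 418 423 515 525 531 531 535 546 550 444 451]
 [417 432 438 521 525 535 438 541 552 560 559 567]
 [423 440 438 439 444 515 453 529 463 469 476 480]
 [437 445 448 454 509 516 522 531 477 485 490 496]
 [455 457 463 470 513 518 523 512 495 501 506 509]
 [466 474 479 484 490 514 525 524 510 514 519 525]
 [484 489 493 498 527 528 533 522 525 529 534 541]
 [498 503 507 516 535 542 547 534 539 544 551 554]
 [514 518 523 527 538 541 549 547 555 559 563 568]
 [527 532 536 540 546 551 559 563 567 570 580 583]
 [542 547 552 555 561 568 571 576 582 586 593 595]]
y
[[339 350 360 375 233 237 244 248 256 268 281 455]
 [219 231 240 364 225 234 240 244 255 265 278 464]
 [212 221 238 243 236 243 243 249 259 303 435 449]
 [204 234 242 227 236 246 25
[... 904 characters left out ...]
39 144 144 147 147 149 149 127 122 119]
 [121  33  24  -1 127 129 129 137 141 141 142 145]
 [ 26  26  26 120 125 127 122 121 129 127   1   3]
 [ 13  24  25 111 110 116   1 112 119 123 116 121]
 [  2  15   6   2   2  77  -1  82  -1  -1   1   0]
 [  0   3   0   1  59  61  63  67  -4   0  -1   1]
 [  2  -1  -1   1  47  47  47  27   0   1   0  -2]
 [ -3   0   0   0   1  24  32  24  -1  -1  -1   0]
 [  1   0  -1  -1  28  23  24   3   0  -2  -2   1]
 [  0  -1  -2   3  21  23  23   0   0   0   3  -1]
 [  1   0   0  -1   6   3   8  -2   2   0  -1   0]
 [  0   0  -2  -3  -1  -2   2   1   0  -3   4   0]
 [  0   2   1  -1   0   3  -1  -1   1   0   3  -1]]
s3 tcp px 362.04053074908506 131.81533619261393
```

```bash
python3 - <<'E'
from meas import *
d=np.load('pics/s3_d.npy'); 
v,u=np.mgrid[0:420,0:560]; Q=deproj('scene',np.c_[u.ravel(),v.ravel()],d).reshape(420,560,3)
m=(Q[...,2]>.1)&(u>320)&(u<410)&(v>60)&(v<150)&(abs(Q[...,0]-.49)<.12)
for vv in range(80,136,3):
    w=m[vv]; print(vv,[(int(uu),*(Q[vv,uu]*1000).round().astype(int)) for uu in np.where(w)[0][::7]])
E
```

```text
80 [(333, np.int64(436), np.int64(216), np.int64(336)), (340, np.int64(444), np.int64(232), np.int64(336)), (347, np.int64(444), np.int64(253), np.int64(331)), (354, np.int64(458), np.int64(264), np.int64(336)), (361, np.int64(495), np.int64(256), np.int64(357)), (368, np.int64(500), np.int64(273), np.int64(355)), (375, np.int64(511), np.int64(284), np.int64(358))]
83 [(333, np.int64(449), np.int64(208), np.int64(337)), (340, np.int64(455), np.int64(225), np.int64(336)), (347, np.int64(434), np.int64(261), np.int64(316)), (355, np.int64(482), np.int64(249), np.int64(344)), (362, np.int64(495), np.int64(260), np.int64(348)), (369, np.int64(505), np.int64(273), np.int64(350)), (376, np.int64(515), np.int64(286), np.int64(352)), (383, np.int64(500), np.int64(320), np.int64(336)), (390, np.int64(506), np.int64(337), np.int64(335)), (397, np.int64(514), np.int64(351), np.int64(335)), (404, np.int64(522), np.int64(366), np.int64(336))]
86 [(332, np.int64(460), np.int64(200), np.int64(336)), (339, np.int64(465), np.int64(216), np.int64(335)), (346, np.int64(475), np.int64(230), np.int64(337
[... 3285 characters left out ...]
t64(315), np.int64(302)), (399, np.int64(565), np.int64(328), np.int64(304))]
110 [(343, np.int64(463), np.int64(240), np.int64(259)), (386, np.int64(531), np.int64(322), np.int64(276)), (401, np.int64(570), np.int64(333), np.int64(297))]
113 [(343, np.int64(468), np.int64(238), np.int64(253)), (385, np.int64(531), np.int64(320), np.int64(268))]
116 [(342, np.int64(465), np.int64(238), np.int64(242)), (384, np.int64(530), np.int64(321), np.int64(258))]
119 [(343, np.int64(467), np.int64(241), np.int64(233)), (384, np.int64(531), np.int64(322), np.int64(249))]
122 [(381, np.int64(516), np.int64(328), np.int64(229))]
125 [(381, np.int64(530), np.int64(318), np.int64(231))]
128 []
131 []
134 []
```

The depth picture shows the finger tips about 37 mm higher than the reported TCP: z≈0.230 when the state says 0.193, and above the nib when it says 0.003. XY agrees within a few mm. So the fingers closed in the air above the nib. I'll correct for this offset and feel for the bench.

Request:
step_arm --pt "10 -9.5 -10 0 0 0 0" --pt "10 -9.5 -20 0 0 0 0" --pt "0 0 -30 0 0 0 0" --pt "0 0 -30 0 0 0 0" --pt "0 0 -30 0 0 0 0" --pt "0 0 -30 0 0 0 0" --pt "0 0 -20 0 0 0 0" --pt "0 0 -15 0 0 0 0" --pt "0 0 -8 0 0 0 0" --pt "0 0 -8 0 0 0 0" --pt "0 0 -5 0 0 0 0" --pt "0 0 -4 0 0 0 0" --pt "0 0 0 0 0 0 0" --pt "0 0 0 0 0 0 0"

```text
clock: 8.6
tool_pos: [0.513, 0.273, -0.0163]
eef_rot: [0.326, 0.945, 0.0, 0.0]
contact_force: [-0.4, 0.1, 0.1]
opening: 1.001
finger_force: 0.0
```

```bash
python3 - <<'E'
from meas import *
s=r.get_state(); print(s['tool_pos'],s['contact_force'],s['q'].round(2))
b,d=snap('scene','s4')
cv2.imwrite('pics/c4.png',cv2.resize(b[120:220,290:420],None,fx=5,fy=5,interpolation=cv2.INTER_CUBIC))
v,u=np.mgrid[0:420,0:560]; Q=deproj('scene',np.c_[u.ravel(),v.ravel()],d).reshape(420,560,3)
print((Q[150:204:3,326:384:3,2]*1000).round().astype(int))
E
```

```text
[ 0.51299413  0.27297786 -0.01632985] [-0.37844448  0.11888031  0.06805383] [-0.29  1.   -0.49  1.82  0.87  0.55 -0.45]
[[126 125 128 128 128 128 173 175 168 176 182 183 184 180 178   0   2   0
    2  10]
 [127 126 128 115 119 125 149 164 151 168 170 170 173   2   3   0  -2   0
    1   2]
 [125 129 126 109 103 131 138 141 140 141 145 146 150 122 123 125 128 127
  126 127]
 [122 127 126 127 127 124 132 134 136 134 139 138 138 112 116 117 114 116
  128 124]
 [121 124 118 117 121 120 122 125 127 127 127 128 130 126  95 100 107 109
  126 126]
 [114 107 105 109  28  27   1   2 112 111 117 122 120 121 126 126 125 129
  842 128]
 [101 102 102 105 102  99 103 101   0   1   0   0  -1   4   1   2 107 116
  127 128]
 [  3  91  92  92  64   8   0  -1   0  98  97  99 100 102 101   0 108 109
  117 120]
 [ -1   2  58  60   1  -2   1  -1  -1   0  -2   0   0   1   1  93 102 106
  106 107]
 [ -2   4  49  46   1   0   2  -1  27  27  26   1  -4  -3  -2  65  95  96
   96  99]
 [ -2  -1  35  35  -1  -1   0  26  37  39  41   1  -3   4  55  60   3   1
    3  88]
 [  1   1  22  26  -1   0   1  27  32  34  27   0   2   1  46  46   1   4
    4   2]
 [  1  -2  -1   1   2  -1   2  26  25  24  25   2  -1  -1  30  37   2   2
    1   0]
 [  1  -2 842   5   0   2   2  26  29  27  26   2  -2   1  20   4   0   2
    1   2]
 [  0  -1  -1   0   2   1  -1  22  20  20  25  -1  -1   2   1   1  -1   0
    1  -2]
 [ -1   1  -1  -3  -2   1   1   9  11  10  11   2   1   1   1   0   0   3
    0   0]
 [  1  -1  -1   0   0   1   1   1  -3  -2   0   1   0  -2   2  -1   1   2
    2   1]
 [  0  -1   2  -1  -2   1   1  -2   1   3 842   1   0   1   1   3   0  -3
   -1   2]]
```

View pics/c4.png

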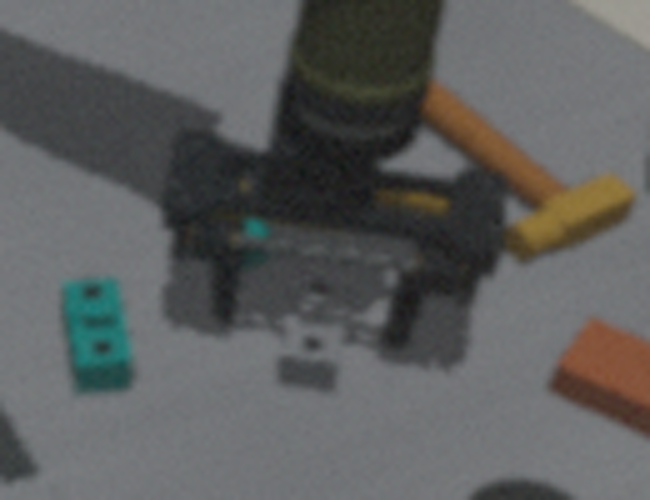

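The crop shows the open fingers straddling the insert, with tips at about (225,315) and (398,340) and the insert centred near (312,325). The tips are about 20 mm above the bench, which confirms the ~36 mm offset.

Request:
step_arm --pt "0 0 -5 0 0 0 0" --pt "0 0 -4 0 0 0 0" --pt "0 0 -3 0 0 0 0" --pt "0 0 -2 0 0 0 0" --pt "0 0 -1 0 0 0 0" --pt "0 0 0 0 0 0 0" --pt "0 0 0 0 0 0 0"

```text
clock: 9.35
tool_pos: [0.5128, 0.2728, -0.0317]
eef_rot: [0.326, 0.945, 0.0, 0.0]
contact_force: [-0.1, 0.3, -0.1]
opening: 1.0
finger_force: 0.0
```

Request:
step_arm --pt "0 0 -1 0 0 0 0" --pt "0 0 -1 0 0 0 0" --pt "0 0 0 0 0 0 0" --pt "0 0 0 0 0 0 0"

```text
clock: 9.75
tool_pos: [0.5127, 0.2727, -0.0338]
eef_rot: [0.326, 0.945, 0.0, -0.0]
contact_force: [-0.0, -0.6, -0.4]
opening: 0.997
finger_force: 0.0
```

Request:
step_arm --pt "0 0 0 0 0 0 0.3" --pt "0 0 0 0 0 0 0.5" --pt "0 0 0 0 0 0 1" --pt "0 0 0 0 0 0 1" --pt "0 0 0 0 0 0 1" --pt "0 0 0 0 0 0 1" --pt "0 0 0 0 0 0 1" --pt "0 0 0 0 0 0 1" --pt "0 0 0 0 0 0 1" --pt "0 0 0 0 0 0 1" --force 40

```text
clock: 10.75
tool_pos: [0.513, 0.2733, -0.0336]
eef_rot: [0.326, 0.945, 0.001, 0.0]
contact_force: [1.6, 1.4, -1.0]
opening: 0.386
finger_force: 40.0
```

Request:
step_arm --pt "0 0 5 0 0 0 1" --pt "0 0 15 0 0 0 1" --pt "0 0 25 0 0 0 1" --pt "0 0 25 0 0 0 1" --pt "0 0 25 0 0 0 1" --pt "0 0 15 0 0 0 1" --pt "0 -10 0 0 0 0.02 1" --pt "-1 -21 0 0 0 0.05 1" --pt "-1 -21 0 0 0 0.06 1" --pt "-1 -21 0 0 0 0.06 1" --pt "-1 -21 0 0 0 0.06 1" --pt "-1 -21 0 0 0 0.06 1" --pt "-1 -21 0 0 0 0.06 1" --pt "-1 -21 0 0 0 0.06 1" --pt "-1 -21 0 0 0 0.06 1" --pt "-1 -21 0 0 0 0.06 1" --pt "-1 -21 0 0 0 0.06 1" --pt "-1 -21 0 0 0 0.06 1" --pt "0 0 0 0 0 0 1" --pt "0 0 0 0 0 0 1"

```text
clock: 12.75
tool_pos: [0.5008, 0.0306, 0.0754]
eef_rot: [-0.002, 1.0, -0.0, -0.001]
contact_force: [0.1, 0.3, -4.6]
opening: 0.381
finger_force: 40.0
```

```bash
python3 - <<'E'
from meas import *
s=r.get_state(); print(s['tool_pos'],s['eef_rot'],np.degrees(2*np.arctan2(s['eef_rot'][1],s['eef_rot'][0])),s['contact_force'],s['opening'],s['q'].round(2))
a,_=snap('top','t5');b,d=snap('scene','s5')
cv2.imwrite('pics/c5.png',np.hstack([cv2.resize(b[120:270,230:360],None,fx=3,fy=4,interpolation=cv2.INTER_CUBIC),cv2.resize(a[150:270,215:345],None,fx=3,fy=5,interpolation=cv2.INTER_CUBIC)]))
E
```

```text
[0.50076049 0.03061045 0.07544076] [-2.20103864e-03  9.99997099e-01 -1.26948721e-04 -9.69873286e-04] 180.2522207736486 [ 0.06920522  0.27934125 -4.57267486] 0.381257646078357 [ 0.3   0.85 -0.76  2.02  0.97  0.68  0.46]
```

View pics/c5.png

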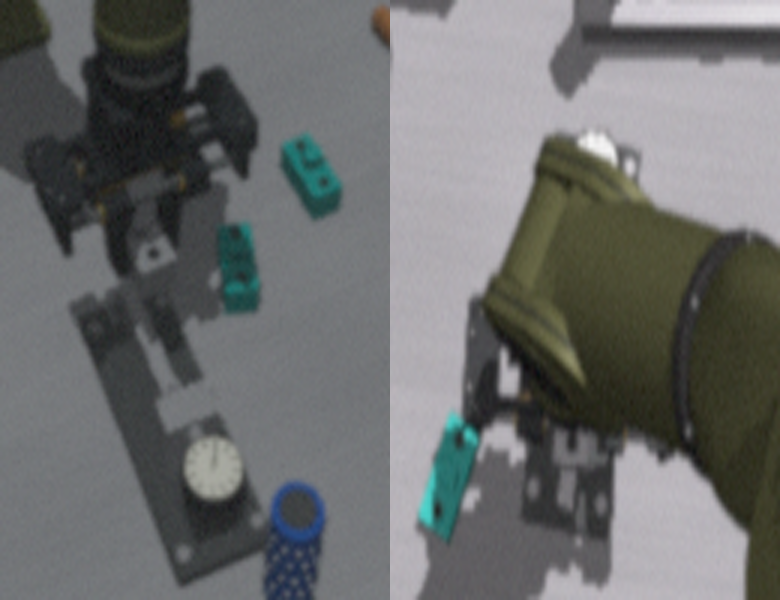

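The left half shows the held insert, nib end at (153,252), above the start of the rail and not yet turned fully. I over-turned by 0.058 rad. I'll correct that, lower to a hover and measure the insert and rail in the same view.

Request:
step_arm --pt "0 1.3 -12 0 0 -0.03 1" --pt "0 0 -15 0 0 -0.028 1" --pt "0 0 -15 0 0 0 1" --pt "0 0 -10 0 0 0 1" --pt "0 0 0 0 0 0 1" --pt "0 0 0 0 0 0 1" --pt "0 0 0 0 0 0 1"

```text
clock: 13.55
tool_pos: [0.5022, 0.0335, 0.0248]
eef_rot: [0.026, 1.0, 0.0, 0.001]
contact_force: [-0.4, -0.2, -4.0]
opening: 0.379
finger_force: 40.0
```

```bash
python3 - <<'E'
from meas import *
s=r.get_state(); print(s['tool_pos'],np.degrees(2*np.arctan2(s['eef_rot'][1],s['eef_rot'][0])),s['contact_force'])
b,d=snap('scene','s6')
v,u=np.mgrid[0:420,0:560]; Q=deproj('scene',np.c_[u.ravel(),v.ravel()],d).reshape(420,560,3)
th=np.radians(-3.1); R=np.array([[np.cos(th),np.sin(th)],[-np.sin(th),np.cos(th)]])
L=(Q[...,:2]-[.5856,.0275])@R.T   # fixture frame at stop face
w=(u>255)&(u<320)&(v>160)&(v<240)
def st(n,m):
    q=np.c_[L[m],Q[m][:,2:]]*1000; print(n,m.sum(),'x',np.percentile(q[:,0],[2,50,98]).round(1),'y',np.percentile(q[:,1],[2,50,98]).round(1),'z',np.percentile(q[:,2],[5,50,95]).round(1)); return q
for lo,hi in((-40,-10),):
    st('rail',w&(abs(Q[...,2]-.042)<.006)&(L[...,0]*1000>lo)&(L[...,0]*1000<hi)&(abs(L[...,1])<.02))
st('anvil',w&(abs(Q[...,2]-.066)<.005)&(L[...,0]>-.01)&(L[...,0]<.04)&(abs(L[...,1])<.04))
q=st('ins top',w&(abs(Q[...,2]-.083)<.006)&(L[...,0]<-.03)&(L[...,0]>-.09)&(abs(L[...,1])<.04))
g=q[(q[:,0]>-75)&(q[:,0]<-55)]
for x in range(-80,-44,4):
    k=q[(q[:,0]>=x)&(q[:,0]<x+4)]
    if len(k): print(x,k[:,1].min().round(1),k[:,1].max().round(1),len(k))
E
```

```text
[0.50217193 0.03350908 0.02480825] 177.0501102259268 [-0.38344389 -0.19859979 -3.95144235]
rail 27 x [-39.3 -31.8 -19.6] y [-7.  -2.2  7.1] z [38.5 42.4 45.4]
anvil 206 x [-0.3 17.6 35.1] y [-23.3  -0.1  24.3] z [61.7 65.5 68. ]
ins top 187 x [-85.6 -68.4 -47.2] y [-31.3  -0.7  27.8] z [78.7 84.4 87.6]
-80 -31.8 20.6 16
-76 -32.4 30.9 45
-72 -28.5 30.1 20
-68 -16.6 15.3 11
-64 -17.0 16.9 16
-60 -16.1 15.3 15
-56 -17.1 14.8 13
-52 -16.6 16.0 27
-48 -15.2 14.2 9
```

The insert is centred to within about 1 mm and square, and it hovers 16 mm above the rail with its leading end about 33 mm before the plunger tip. Lowering now.

Request:
step_arm --pt "0 0 -5 0 0 0 1" --pt "0 0 -5 0 0 0 1" --pt "0 0 -3 0 0 0 1" --pt "0 0 -1 0 0 0 1" --pt "0 0 -1 0 0 0 1" --pt "0 0 -0.5 0 0 0 1" --pt "0 0 0 0 0 0 1" --pt "0 0 0 0 0 0 1"

```text
clock: 14.4
tool_pos: [0.5018, 0.0331, 0.0088]
eef_rot: [0.026, 1.0, 0.0, 0.0]
contact_force: [-0.1, 0.0, -4.6]
opening: 0.382
finger_force: 40.0
```

Request:
step_arm --pt "0 0 -0.5 0 0 0 1" --pt "0 0 -0.5 0 0 0 1" --pt "0 0 0 0 0 0 1" --pt "0 0 0 0 0 0 1"

```text
clock: 14.8
tool_pos: [0.5018, 0.0331, 0.0083]
eef_rot: [0.026, 1.0, -0.0, 0.0]
contact_force: [-1.5, -0.7, 6.6]
opening: 0.384
finger_force: 40.0
```

Request:
step_arm --pt "0 0 0 0 0 0 1" --pt "0 0 0 0 0 0 1" --pt "0 0 0 0 0 0 1" --pt "0 0 0.5 0 0 0 1" --pt "0 0 0 0 0 0 1" --pt "0 0 0 0 0 0 1" --force 50

```text
clock: 15.4
tool_pos: [0.5019, 0.0331, 0.0083]
eef_rot: [0.026, 1.0, 0.0, 0.0]
contact_force: [-0.7, 0.1, 2.7]
opening: 0.384
finger_force: 50.0
```

Request:
step_arm --pt "3 -0.16 0 0 0 0 1" --pt "5 -0.27 0 0 0 0 1" --pt "5 -0.27 0 0 0 0 1" --pt "5 -0.27 0 0 0 0 1" --pt "5 -0.27 0 0 0 0 1" --pt "3 -0.16 0 0 0 0 1" --pt "2 -0.1 0 0 0 0 1" --pt "0 0 0 0 0 0 1" --pt "0 0 0 0 0 0 1"

```text
clock: 16.3
tool_pos: [0.5282, 0.0321, 0.0083]
eef_rot: [0.025, 1.0, 0.0, -0.001]
contact_force: [-5.4, 0.5, 5.0]
opening: 0.379
finger_force: 50.0
```

Request:
step_arm --pt "2 -0.1 0.3 0 0 0 1" --pt "3 -0.16 0 0 0 0 1" --pt "3 -0.16 0 0 0 0 1" --pt "3 -0.16 0 0 0 0 1" --pt "3 -0.16 0 0 0 0 1" --pt "2 -0.1 0 0 0 0 1" --pt "0 0 0 0 0 0 1" --pt "0 0 0 0 0 0 1"

```text
clock: 17.1
tool_pos: [0.5423, 0.0308, 0.0083]
eef_rot: [0.025, 1.0, -0.0, -0.003]
contact_force: [-9.1, 0.9, 7.3]
opening: 0.385
finger_force: 50.0
```

Request:
step_arm --pt "1 -0.05 0 0 0 0 1" --pt "1 -0.05 0 0 0 0 1" --pt "1 -0.05 0 0 0 0 1" --pt "0 0 0 0 0 0 1" --pt "0 0 0 0 0 0 1"

```text
clock: 17.6
tool_pos: [0.5443, 0.0307, 0.0083]
eef_rot: [0.025, 1.0, -0.001, -0.004]
contact_force: [-11.9, 0.6, 8.9]
opening: 0.384
finger_force: 50.0
```

Request:
step_arm --pt "1 -0.05 0.4 0 0 0 1" --pt "1 -0.05 0 0 0 0 1" --pt "1 -0.05 0 0 0 0 1" --pt "0 0 0 0 0 0 1" --pt "0 0 0 0 0 0 1"

```text
clock: 18.1
tool_pos: [0.5473, 0.0305, 0.0084]
eef_rot: [0.025, 1.0, -0.001, -0.004]
contact_force: [-10.7, 1.6, 4.4]
opening: 0.382
finger_force: 50.0
```

Request:
step_arm --pt "1 -0.05 0 0 0 0 1" --pt "1 -0.05 0 0 0 0 1" --pt "0 0 0 0 0 0 1" --pt "0 0 0 0 0 0 1"

```text
clock: 18.5
tool_pos: [0.5489, 0.0304, 0.0083]
eef_rot: [0.025, 1.0, -0.001, -0.004]
contact_force: [-11.9, 0.0, 5.5]
opening: 0.38
finger_force: 50.0
```

Request:
step_arm --pt "1 -0.05 0 0 0 0 1" --pt "1 -0.05 0 0 0 0 1" --pt "0 0 0 0 0 0 1" --pt "0 0 0 0 0 0 1"

```text
clock: 18.9
tool_pos: [0.5494, 0.0304, 0.0084]
eef_rot: [0.025, 1.0, -0.001, -0.005]
contact_force: [-15.1, 0.1, 9.3]
opening: 0.381
finger_force: 50.0
```

Request:
step_arm --pt "1 -0.05 0 0 0 0 1" --pt "0 0 0 0 0 0 1" --pt "0 0 0 0 0 0 1"

```text
clock: 19.2
tool_pos: [0.5494, 0.0304, 0.0084]
eef_rot: [0.025, 1.0, -0.001, -0.006]
contact_force: [-17.9, 1.1, 10.9]
opening: 0.381
finger_force: 50.0
```

It has stopped at x=0.5494, the predicted home position, and the force is rising. I'll add some press and verify with a picture.

Request:
step_arm --pt "1 -0.05 0.2 0 0 0 1" --pt "1 -0.05 0.1 0 0 0 1" --pt "1 -0.05 0 0 0 0 1" --pt "0 0 0 0 0 0 1" --pt "0 0 0 0 0 0 1" --pt "0 0 0 0 0 0 1"

```text
clock: 19.8
tool_pos: [0.5492, 0.0304, 0.0083]
eef_rot: [0.024, 1.0, -0.001, -0.009]
contact_force: [-23.1, 1.0, 13.7]
opening: 0.386
finger_force: 50.0
```

```bash
python3 - <<'E'
from meas import *
s=r.get_state(); print(s['tool_pos'],s['eef_rot'],s['contact_force'],s['moment'],s['clock'])
b,d=snap('scene','s7')
cv2.imwrite('pics/c7.png',cv2.resize(b[150:260,245:335],None,fx=5.4,fy=5.4,interpolation=cv2.INTER_CUBIC))
v,u=np.mgrid[0:420,0:560]; Q=deproj('scene',np.c_[u.ravel(),v.ravel()],d).reshape(420,560,3)
th=np.radians(-3.1); R=np.array([[np.cos(th),np.sin(th)],[-np.sin(th),np.cos(th)]])
L=(Q[...,:2]-[.5856,.0275])@R.T
w=(u>255)&(u<320)&(v>160)&(v<240)&(abs(Q[...,2]-.067)<.005)
for x in range(-36,40,4):
    k=w&(L[...,0]*1000>=x)&(L[...,0]*1000<x+4)&(abs(L[...,1])<.026)
    if k.sum(): print(x,k.sum(),(L[k][:,1]*1000).min().round(1),(L[k][:,1]*1000).max().round(1),(Q[k][:,2]*1000).mean().round(1))
E
```

```text
[0.54924616 0.03036624 0.00833904] [ 0.02441911  0.99966444 -0.00133867 -0.00853909] [-23.13008591   0.96615314  13.73533836] [ 0.4577857   4.25449749 -0.05182724] 19.8
-36 4 -9.1 17.7 67.6
-32 23 -16.6 24.0 68.7
-28 23 -23.8 26.0 67.5
-24 19 -17.2 24.5 68.1
-20 11 -15.0 16.6 68.2
-16 20 -17.1 15.5 67.2
-12 15 -16.1 16.0 67.7
-8 11 -17.6 14.9 67.5
-4 22 -16.9 15.1 67.9
0 22 -22.7 22.4 66.4
4 22 -23.0 24.2 66.2
8 20 -21.4 24.0 66.7
12 26 -23.5 22.3 66.0
16 24 -21.4 24.5 66.3
20 16 -23.9 25.9 65.5
24 29 -21.7 25.9 66.4
28 26 -23.5 24.6 65.2
32 1 -0.1 -0.1 62.3
36 1 3.0 3.0 63.3
```

View pics/c7.png

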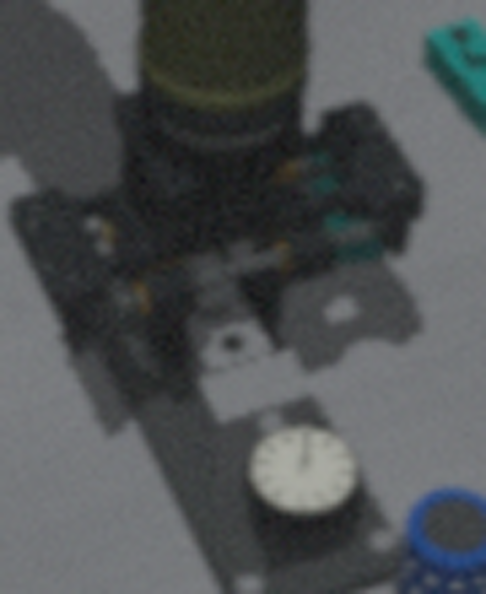

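The picture shows the insert's end tight against the stop, with no gap between its front screw at (233,343) and the block at (250,385). Depth shows the top running continuously up to x=0. It's level and centred within 1 mm, and the push is 23 N. Handing in.

```bash
python3 -c "
from plant import r
print(r.finish_job()); s=r.get_state(); print(s['clock'],s['contact_force'],s['finger_force'])"
```

```text
the job is handed in; nothing more can be done
None
the job is handed in; nothing more can be done
```

The insert was set on the rail, slid home and handed in with the gripper still pressing it flush on the hard stop at about 23 N; the job returned no verdict, and my first grasp closed on air because the tool reads about 36 mm low.

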